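# Save the jar, then push the scrap offcut off the bench into the tub

## Robot

A 6-joint arm with a two-finger parallel gripper is mounted at the origin on a cart in front of the work surface, level with it; the furniture and walls round the work are solid. World frame = base frame: x ahead of the robot, y to its left, z up, the work surface at z = 0. Lengths are in m, angles in rad, forces in N, time in s.
With the tool pointing down it reaches from about 0.325 to 0.9 m from the base axis. Payload 6.1 kg.
Tool frame: the origin (TCP) lies between the finger pads; the fingertips stand 8 mm ahead of it and the grasp point (between the pads) lies 11 mm behind it; z points along the fingers, y is the direction in which the jaws open and shut (so a half turn about z gives the same grasp; the last joint's range is limited). The gripper opens to 85 mm and grips with 20 to 120 N. Pads are 22 mm wide; open, the fingers measure 114 mm over their backs; the gripper's body (76 mm by 85 mm) begins 54 mm behind the grasp point. The pads swing forward as they close: fully open they stand 13 mm farther back than shut.
Start: joints at [-1.316, 0.22, 1.526, -0, 1.395, -0.126], TCP at [0.232, -0.58, 0.239] pointing down, gripper open.
Joint ranges: [-2.98, 2.98], [-0.91, 2.08], [0.09, 2.57], [-1.24, 4.39], [0.2, 2.65], [-2.68, 2.68]. Speed limits (rad/s): [2.57, 2.57, 3.01, 3.14, 3.14, 3.14].

## Interface

Orientations are given as a rotation vector (axis times angle).
In Python, from plant import env gives the robot as it stands. The module is installed in compiled form; this text tells all that it offers.
- The arm moves only by the shell command python3 -m pendant 'ROWS' [OPENING] [FORCE]. ROWS is JSON, one flat list of numbers, 4 for each row, row after row: the shift along the tool's x, y, z in mm, then the turn about the tool's z in degrees. In form: [x, y, z, yaw, x, y, z, yaw, ...]. A call has 1 to 12 rows; each row shifts and turns the commanded pose from where the row before left it, along the tool's axes as they then stand; what a row does not reach is not made up. A row lasts 1/8 s, in which the tool goes at most 62.5 mm and 10.7 degrees, less where a joint would pass 70% of its speed; a pose out of reach is approached as far as the arm can. A call is refused whole if a number of a shift passes 62.5 or a number of a turn 10.7, either way. A call with a gripper value outside its range is refused whole. OPENING is the opening, from 0 (shut) to 1 (fully open), set as the call begins (- or left out, the last holds). The fingers move at their own pace and stop on an object; FORCE is the grip in N (left out, the last holds). Time passes only in rows, so rows that do not move let the fingers close. It gives the time, the measured TCP pose, the force and the opening at its end, in the units of the state.
- env.get_state(): the state, without advancing time (a new reading comes with each control period).
- env.capture(name): name is "side" or "top"; returns (picture, depth): 384x512x3 uint8, blue, green, red; 384x512 float32, m along the optical axis (not along the pixel's ray), 0 where there is no reading.
- env.get_calibration(name): a dict with "fx", "fy", "cx", "cy" (pixels), "camera_from_world" (4x4, takes a point from world to camera coordinates). Camera axes: x right, y up, looking along -z (the intrinsics and any distortion apply to the point x, -y, -z); pixel columns grow to the right and rows downward; lengths in m; the calibration is good to about 2 mm. A picture is of the moment at which its call begins. get_calibration takes no time and is no camera call.
- env.sign_off(): hands the job in, once; it reports no verdict.
The state is a dict: "t": time; "qpos": joint angles; "qd": joint speeds; "effort": joint torques, N m; "tcp_pos": TCP position; "tool_rot": TCP orientation; "contact_force": force on the tool from outside, world axes, zero at the start; "torque": the same for the moment, N m; "opening": finger opening in m.
Only numpy, scipy, OpenCV 4.12 (cv2) and the standard library are available. Lean on these libraries where they do the work, as an engineer would, in place of code of your own. Each camera call takes 0.05 s, during which the arm holds its last target. There are 200 camera calls.

## Task

The wooden offcut with a specimen jar standing on it is scrap. Stand that jar upright in the low wooden tray, next to the jar already there, then slide the offcut along the bench, without lifting it, and push it over the bench's near edge so that it drops into the open scrap tub below and lies inside it. Keep both jars upright and leave the other things on the bench where they are.

Things in the scene. Friction and masses are not known exactly. Their poses are not given: they have to be found in the camera images.
- offcut: grey weathered softwood board, 104 mm wide (own x), 185 mm long (own y), 18 mm thick, about 0.15 kg; lies flat on the bench with its length pointing roughly toward the robot. Origin: centre of its underside; z up. Too wide to grip across; pushed by its edges it slides on the bench, and tips over the edge once its middle has passed it.
- jar: the jar to be kept: glass specimen jar with cream screw lid, 44 mm diameter, 66 mm tall (body to 58 mm, lid 42 mm diameter above), about 0.09 kg, standing on the offcut. Origin: centre of its base; z up.
- jar_tray: low open tray of light wood, fixed to the bench behind the offcut, 86 mm (own x) by 206 mm (own y) outside, walls 7 mm thick and 18 mm high, floor 7 mm thick. Origin: centre of its underside; z up.
- tray_jar: another glass specimen jar with black screw lid, 44 mm diameter, 74 mm tall, standing somewhere along the tray. Origin: centre of its base; it must stay in the tray, upright.
- tub_mark (a point): unmarked point on the bench top (z = 0), 20 mm in from its straight near edge (which runs along y) and in line with the middle of the scrap tub; axes as world. The tub: open, grey, fixed on a floor stand before the bench, anywhere along that edge. Inside it spans 16 to 206 mm from this point toward the robot (-x) and 126 mm to either side (y); rim 30 mm and floor 166 mm below the bench top.
- slide_box: bystander: wooden slide box, 93x118x34 mm, origin under its centre
- petri_dish: bystander: glass dish, 62 mm diameter, 14 mm high, origin under its centre
- forceps: bystander: steel forceps, 132 mm long, 9 mm high, origin under its centre
- needle_a: bystander: needle in a wooden handle, 145 mm long, 10 mm high, origin under its centre
- the_hand_lens: bystander: folding hand lens, 28x45x12 mm, origin under its centre
Not all that is in view belongs to the job. Of the things that look like the jar, the larger one is meant.

How it is judged:
On the way, in this order (a step that is already met when the one before it is completed fails the run):
1. the jar stands upright in the tray, let go (x of jar in the frame of jar_tray between -0.034 and 0.034 m and y of jar in the frame of jar_tray between -0.092 and 0.092 m and z of jar in the frame of jar_tray between 0 and 0.014 m and angle between jar's own z axis and vertical below 0.15 rad and linear speed of jar below 0.03 m/s and contact force between the fingers and jar below 0.2 N), for 0.2 s.
2. the offcut lies in the scrap tub (x of offcut in the frame of tub_mark between -0.203 and -0.02 m and y of offcut in the frame of tub_mark between -0.125 and 0.125 m and z of offcut in the frame of tub_mark below -0.08 m and linear speed of offcut below 0.05 m/s), for 0.2 s.
At the end, for the whole second after the job is handed in: The jar stands upright (within 0.15 rad) and at rest on the tray's floor (base centre inside the tray's walls), let go; the offcut lies at rest inside the scrap tub, its middle at least 50 mm below the rim; the black-lidded jar is upright (all of step 1 and all of step 2 and angle between tray_jar's own z axis and vertical below 0.15 rad); the robot touches nothing.
It fails at once if one of the two jars is tipped by more than 0.5 rad (angle between any of jar, tray_jar's own z axis and vertical above 0.5 rad).
It fails at once if the offcut is lifted more than 40 mm off the bench (height (world z) of offcut above 0.04 m).
It fails at once if a bystander is moved by more than 30 mm (the jar in the tray by more than 50 mm) (distance of tray_jar from where it was at the start of the episode above 0.05 m or distance of any of slide_box, petri_dish, forceps, needle_a, the_hand_lens from where it was at the start of the episode above 0.03 m).
It also fails if it takes over 72 s, if anything falls off the work surface, if the arm or the gripper's body presses on something with over 40 N, if the wrist force passes 120 N, or if a joint passes its speed limit or range.

## Working session

There is one attempt and no reset: what is moved stays moved. The work goes in short steps, Python scripts to look and compute and a shell command to move; the robot and the scene stay as the last step left them, time stands still between calls to the robot, and variables do not carry over. Pictures are saved under pics/ and viewed, about 8 in all and at most 12, crops included, and the job is handed in when it is done.

```bash
mkdir -p pics; cat > h.py <<'E'
import numpy as np, cv2
from plant import env
def cap(n,f=None):
    im,d=env.capture(n); im=np.array(im); d=np.array(d)
    if f: cv2.imwrite('pics/'+f,im)
    np.savez('/tmp/%s.npz'%n,im=im,d=d)
    return im,d
def cal(n):
    c=env.get_calibration(n); M=np.array(c['camera_from_world']); return c,M
def ray(n,u,v):
    c,M=cal(n); 
    dc=np.array([(u-c['cx'])/c['fx'],-(v-c['cy'])/c['fy'],-1.0])
    R=M[:3,:3]; o=-R.T@M[:3,3]; return o,R.T@dc
def onz(n,u,v,z):
    o,r=ray(n,u,v); return o+r*(z-o[2])/r[2]
def pts(n,d):
    v,u=np.mgrid[:d.shape[0],:d.shape[1]]
    c,M=cal(n); dc=np.stack([(u-c['cx'])/c['fx'],-(v-c['cy'])/c['fy'],-np.ones(d.shape)],-1)*d[...,None]
    return (dc-M[:3,3])@M[:3,:3]
def proj(n,p):
    c,M=cal(n); q=M[:3,:3]@np.array(p)+M[:3,3]; return c['cx']+c['fx']*q[0]/-q[2], c['cy']-c['fy']*q[1]/-q[2]
E
python3 - <<'E'
from h import *
for n in('top','side'):
    im,d=cap(n,n+'0.png'); c,M=cal(n); print(n,c['fx'],c['cx'],c['cy'],[k for k in c],(-M[:3,:3].T@M[:3,3]).round(3),(d==0).mean())
s=env.get_state(); print(s['t'],s['tcp_pos'],s['tool_rot'],s['opening'])
E
```

```text
top 465.4392687144266 251.60496872348898 190.30187117086044 ['fx', 'fy', 'cx', 'cy', 'camera_from_world'] [0.372 0.017 1.216] 0.003987630208333333
side 352.8924929607576 260.1400294153254 195.21838146247416 ['fx', 'fy', 'cx', 'cy', 'camera_from_world'] [ 0.404 -0.669  0.571] 0.004201253255208333
0.1 [ 0.23215835 -0.57971614  0.23829223] [-3.08310616e+00 -5.94186462e-01  1.68713754e-04] 0.08539651958430987
```

View pics/top0.png

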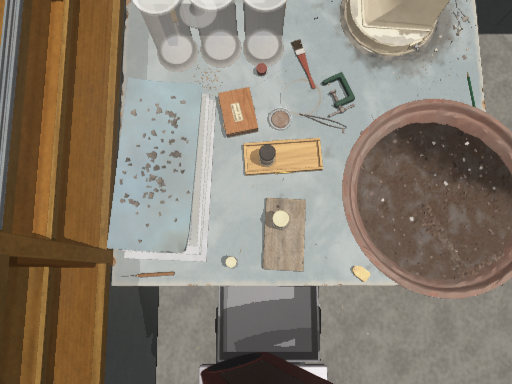

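View pics/side0.png

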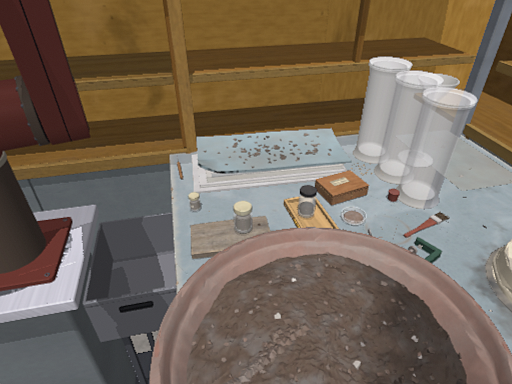

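Top view: offcut centre (284,234). The candidates for the jar are the cream lid on the offcut (281,219), the small cream-lidded vial on the bare bench (231,262) and the black-lidded jar in the tray (267,154). I choose (281,219), the larger cream-lidded one, which stands on the offcut. The tub is around (268,320), and the big flowerpot at (430,195) is an obstacle.

```bash
python3 - <<'E'
from h import *
z=np.load('/tmp/top.npz'); im,d=z['im'],z['d']; P=pts('top',d)
def show(u,v): print((u,v),P[v,u].round(3))
for p in [(281,219),(231,262),(267,154),(284,250),(310,156),(284,200),(345,195),(420,110),(238,112),(200,200),(160,200),(145,274),(262,69),(361,273),(268,300),(300,320),(220,320),(105,250),(60,250)]: show(*p)
print('pot maxz',P[100:297,343:,2].max(), 'pot min y extents', P[150:250,343:][P[150:250,343:,2]>0.03][:,1].max(), P[100:297,343:][P[100:297,343:,2]>0.03][:,0].min())
def rect(mask,name):
    cs,_=cv2.findContours(mask.astype(np.uint8),cv2.RETR_EXTERNAL,cv2.CHAIN_APPROX_NONE)
    for c in cs:
        if cv2.contourArea(c)<40: continue
        q=P[c[:,0,1],c[:,0,0],:2]*1000
        r=cv2.minAreaRect(q.astype(np.float32)); print(name,[np.round(x,1) for x in r], 'px',c[:,0].mean(0).round())
h=P[...,2]; roi=np.zeros(h.shape,bool); roi[185:280,215:330]=1
m=roi&(h>0.009)&(h<0.03); cs=cv2.morphologyEx((roi&(h>0.009)).astype(np.uint8),cv2.MORPH_OPEN,np.ones((3,3)))
rect(cs,'offcut/small')
rect(roi&(h>0.07)&(h<.1),'jarlid')
roi[:]=0; roi[130:180,235:330]=1
rect(roi&(h>0.01),'tray'); rect(roi&(h>0.06),'trayjar')
# tub: rim pts z~-0.03
roi[:]=0; roi[280:384,190:345]=1
rect(roi&(abs(h+0.03)<0.012),'rim'); rect(roi&(abs(h+0.166)<0.01),'floor')
# near edge
for u in (130,190,235,260,285,310,340):
    v=np.where(h[:330,u]>-0.01)[0]; v=v[v<300].max(); print(u,v,P[v,u].round(3))
big=cv2.resize(im[100:384,190:345],None,fx=3.5,fy=3.5 if 0 else 2.1,interpolation=cv2.INTER_CUBIC)
big=cv2.resize(im[130:290,215:345],None,fx=4,fy=3.7,interpolation=cv2.INTER_CUBIC) 
cv2.imwrite('pics/crop1.png',cv2.resize(im[135:285,215:335],None,fx=4,fy=4,interpolation=cv2.INTER_CUBIC))
E
```

```text
(281, 219) [ 0.506 -0.045  0.08 ]
(231, 262) [0.403 0.079 0.042]
(267, 154) [ 0.671 -0.012  0.08 ]
(284, 250) [ 0.434 -0.055  0.02 ]
(310, 156) [ 0.685 -0.129  0.005]
(284, 200) [ 0.564 -0.057  0.016]
(345, 195) [ 0.557 -0.194  0.132]
(420, 110) [ 0.772 -0.39   0.115]
(238, 112) [0.799 0.063 0.032]
(200, 200) [0.565 0.163 0.013]
(160, 200) [0.561 0.263 0.038]
(145, 274) [0.374 0.301 0.007]
(262, 69) [ 0.926 -0.001  0.022]
(361, 273) [ 0.376 -0.25   0.011]
(268, 300) [ 0.3   -0.017 -0.162]
(300, 320) [ 0.244 -0.109 -0.167]
(220, 320) [ 0.255  0.112 -0.048]
(105, 250) [0.436 0.407 0.007]
(60, 250) [0.421 0.407 0.287]
pot maxz 1.216109668420398 pot min y extents 0.016683668021730172 0.32323274987723355
offcut/small [array([403.4,  80.4]), array([25. , 27.6]), np.float64(2.2)] px [231. 262.]
offcut/small [array([468.8, -48.1]), array([118.4, 200.8]), np.float64(86.8)] px [284. 234.]
jarlid [array([507.9, -42.4]), array([39.3, 41.3]), np.float64(89.0)] px [280. 218.]
tray [array([554.2, -66. ]), array([348.5, 206.6]), np.float64(5.1)] px [282. 156.]
tray [array([564.2,  44.2]), array([ 58.7, 384. ]), np.float64(89.4)] px [245. 131.]
trayjar [array([534.6,  -8. ]), array([ 40.4, 326.5]), np.float64(88.4)] px [267. 153.]
rim [array([ 233.4, -134.7]), array([ 85.2, 206. ]), np.float64(64.3)] px [312. 334.]
rim [array([248.8, 114.6]), array([187.8,  25.4]), np.float64(6.2)] px [219. 326.]
floor [array([248. , -13.4]), array([253.4, 183.5]), np.float64(89.9)] px [267. 319.]
130 285 [ 0.346  0.342 -0.006]
190 285 [ 0.346  0.187 -0.006]
235 285 [0.346 0.071 0.002]
260 285 [ 0.346  0.007 -0.001]
285 285 [ 0.346 -0.057 -0.004]
310 285 [ 0.346 -0.122 -0.005]
340 285 [ 0.346 -0.199 -0.007]
```

View pics/crop1.png

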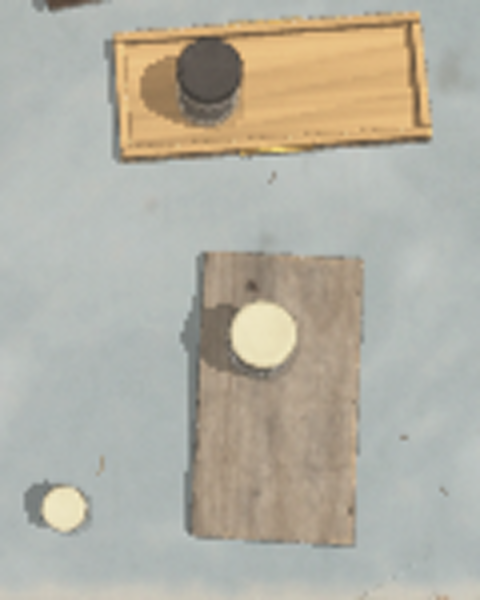

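The crop confirms the choice. The 42 mm cream lid is at (281,219) in the full picture, and the bench vial's lid is only about 26 mm. Next I compute positions by casting rays.

```bash
python3 - <<'E'
from h import *
f=lambda x,y,z:onz('top',215+x/4,135+y/4,z)[:2]*1000
def quad(l,z):
    q=np.array([f(x,y,z) for x,y in l]); e=np.roll(q,-1,0)-q
    print('ctr',q.mean(0).round(1),'sides',np.linalg.norm(e,axis=1).round(1),'ang',np.degrees(np.arctan2(e[:,1],e[:,0])).round(1),'\n',q.round(0).tolist())
quad([(203,253),(362,258),(355,545),(192,535)],.018)
quad([(115,33),(420,13),(431,138),(120,160)],.018)
print('jar',f(263,335,.084),'trayjar',f(209,70,.081),'vial',f(65,508,.045))
im=np.load('/tmp/side.npz'); d=im['d'];
z=np.load('/tmp/top.npz');P=pts('top',z['d']);h=P[...,2];
m=(h>.06)&(h<.3)&(z['d']>0);m[:,:335]=0;m[:100]=0;print('pot y max',P[m][:,1].max(),'zmax',P[m][:,2].max())
for v in(150,180,210,240,265):
  w=m[v]; print(v,P[v][w][0].round(3))
# side check of jar lid: predicted px
print('side px',proj('side',[*f(263,335,.084)/1000,.084]),'trayjar',proj('side',[*f(209,70,.081)/1000,.081]))
print('tub corners y: ', [onz('top',u,300,-.03)[:2].round(3) for u in (218,222,317,321)])
E
```

```text
ctr [474.9 -56.7] sides [103.5 184.3 103.4 181.5] ang [-92.  177.3  86.4  -2.6] 
 [[568.0, -9.0], [564.0, -113.0], [380.0, -104.0], [387.0, -1.0]]
ctr [680.3 -55.4] sides [203.8  85.5 205.3  86.6] ang [ -86.4 -176.8   93.9    2.2] 
 [[717.0, 48.0], [730.0, -155.0], [644.0, -160.0], [630.0, 45.0]]
jar [506.41358555 -44.03515627] trayjar [674.34374599 -12.44611855] vial [403.22075149  78.41162955]
pot y max -0.18707009798913826 zmax 0.1495386151435459
150 [ 0.668 -0.216  0.127]
180 [ 0.593 -0.189  0.128]
210 [ 0.522 -0.191  0.125]
240 [ 0.451 -0.214  0.126]
265 [ 0.393 -0.254  0.132]
side px (np.float64(240.0715693866411), np.float64(205.4919560034921)) trayjar (np.float64(305.84637917012157), np.float64(189.1827361093977))
tub corners y:  [array([0.307, 0.116]), array([0.307, 0.106]), array([ 0.307, -0.142]), array([ 0.307, -0.152])]
```

```bash
python3 -m pendant '[0,0,0,-9.7,0,0,0,-9.7,0,0,0,-9.8,0,0,0,-9.8,0,0,0,-9.8,0,0,0,-9.8,0,0,0,-9.7,0,0,0,0,0,0,0,0]' 1; cat > s.py <<'E'
from h import *
from scipy.spatial.transform import Rotation as R
import sys
s=env.get_state(); M=R.from_rotvec(s['tool_rot']).as_matrix()
p=np.array(s['tcp_pos'])*1000
print('t',s['t'],'tcp',p.round(1),'toolx yaw',np.degrees(np.arctan2(M[1,0],M[0,0])).round(1),'tilt',np.degrees(np.arccos(-M[2,2])).round(1),'F',np.round(s['contact_force'],1),'open',round(s['opening']*1000,1),'q',np.round(s['qpos'],2))
if len(sys.argv)>3: print('tool shift mm',(M.T@(np.array(list(map(float,sys.argv[1:4])))-p)).round(1))
E
python3 s.py 507 -43.5 239
```

```text
t: 1.23
tcp_pos: [0.2322, -0.5801, 0.239]
tool_rot: [-2.223, -2.22, -0.0]
contact_force: [-0.7, -0.2, -0.3]
opening: 0.0853
t 1.225 tcp [ 232.2 -580.1  239. ] toolx yaw 89.9 tilt 0.0 F [-0.7 -0.2 -0.3] open 85.3 q [-1.32  0.22  1.53  0.    1.39 -1.31]
tool shift mm [5.369e+02 2.741e+02 3.000e-01]
```

```bash
python3 -m pendant '[30,15,0,0,50,25,0,0,50,25,0,0,50,26,0,0,50,26,0,0,50,26,0,0,50,26,0,0,50,26,0,0,50,26,0,0,50,25,0,0,40,20,0,0,17,8,0,0]' >/dev/null; python3 -m pendant '[0,0,40,0,0,0,40,0,0,0,20,0,0,0,0,0]'; python3 s.py 507 -43.5 46; python3 - <<'E'
from h import *
im,d=cap('side'); cv2.imwrite('pics/side1.png',cv2.resize(im[90:280,150:350],None,fx=3,fy=3,interpolation=cv2.INTER_CUBIC))
E
```

```text
t: 3.22
tcp_pos: [0.5035, -0.043, 0.1374]
tool_rot: [-2.219, -2.219, 0.004]
contact_force: [-0.7, -0.6, 0.6]
opening: 0.0853
t 3.225 tcp [503.5 -43.  137.4] toolx yaw 90.0 tilt 0.2 F [-0.7 -0.6  0.6] open 85.3 q [-0.24  0.04  1.93 -0.    1.18 -0.24]
tool shift mm [-0.6  3.9 91.4]
```

View pics/side1.png

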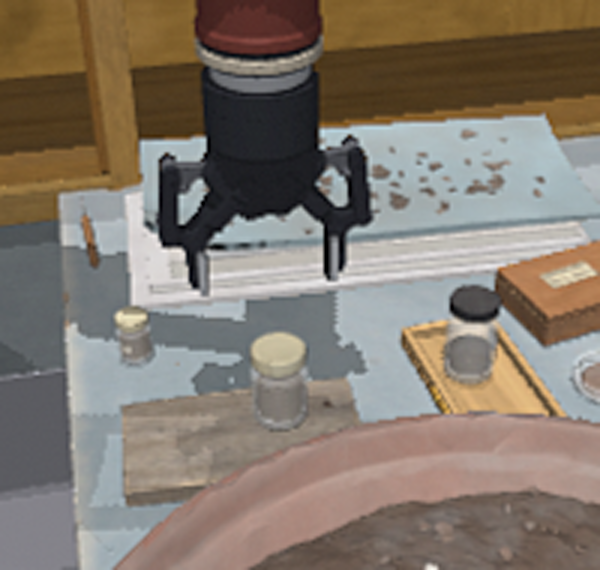

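The side view shows the open fingers straddling the jar (crop (279,370)), with the jar slightly further from the robot than the jaw centre. I shift +6 mm along tool y and go down to TCP z = 44.

```bash
python3 -m pendant '[0,3,20,0,0,3,30,0,0,0,25,0,0,0,12,0,0,0,6,0,0,0,0,0,0,0,0,0]' >/dev/null; python3 s.py 509.5 -43.5 44; python3 -m pendant '[0,0,0,0,0,0,0,0,0,0,0,0,0,0,0,0,0,0,0,0,0,0,0,0,0,0,0,0,0,0,0,0]' 0.4 25; python3 s.py
```

```text
t 4.15 tcp [512.  -42.8  47.4] toolx yaw 90.1 tilt 0.1 F [-0.1 -0.4  0.3] open 85.4 q [-0.24  0.19  1.96 -0.    0.99 -0.24]
tool shift mm [-0.7 -2.5  3.4]
t: 5.15
tcp_pos: [0.5116, -0.0427, 0.0468]
tool_rot: [2.219, 2.223, 0.001]
contact_force: [-1.2, 0.7, 5.6]
opening: 0.0427
t 5.15 tcp [511.6 -42.7  46.8] toolx yaw 90.1 tilt 0.0 F [-1.2  0.7  5.6] open 42.7 q [-0.24  0.19  1.96 -0.    0.99 -0.24]
```

```bash
python3 -m pendant '[0,0,-5,0,0,0,-15,0,0,0,-20,0,0,0,-10,0,0,0,0,0]' >/dev/null; python3 s.py; python3 -m pendant '[-3,15,0,0,-8,30,0,0,-9,35,0,0,-9,35,0,0,-8,30,0,0,-4,18,0,0,-1,7,0,0,0,0,0,0,0,0,0,0]'>/dev/null; python3 s.py 682 -85 36; python3 - <<'E'
from h import *
a,d=cap('top');b,e=cap('side')
x=cv2.resize(a[120:250,220:350],(520,520),interpolation=cv2.INTER_CUBIC)
cv2.imwrite('pics/b.png',cv2.resize(b[110:280,180:380],None,fx=3.5,fy=3.5,interpolation=cv2.INTER_CUBIC)[:595,:700])
E
```

```text
t 5.775 tcp [511.9 -42.8  97.5] toolx yaw 90.1 tilt 0.1 F [-0.3 -0.5 -0.9] open 43.0 q [-0.24  0.11  1.94  0.    1.09 -0.24]
t 6.9 tcp [680.4 -84.   95.9] toolx yaw 90.1 tilt 0.1 F [ 0.6  0.4 -1.1] open 43.3 q [-0.24  0.49  1.47 -0.    1.19 -0.24]
tool shift mm [-1.1  1.7 59.9]
```

View pics/b.png

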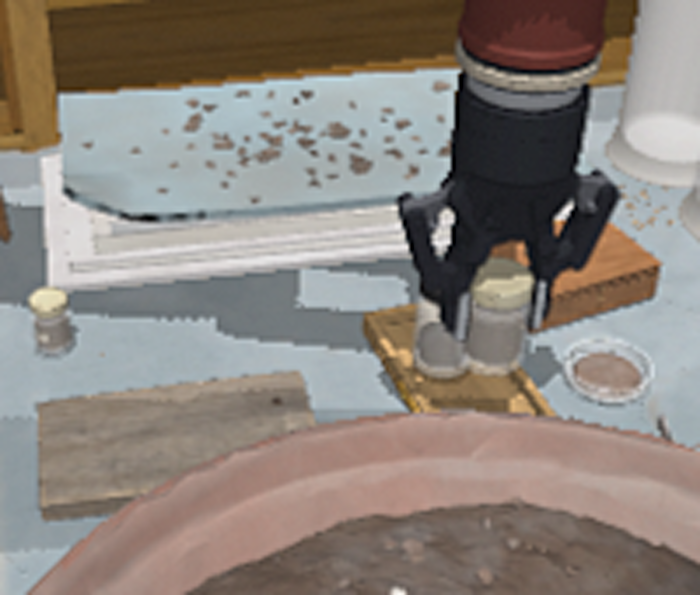

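The jar is held upright over the tray, with the tray jar behind it at crop (440,350). I lower it.

```bash
python3 -m pendant '[0,2,15,0,0,0,20,0,0,0,14,0,0,0,6,0,0,0,2,0,0,0,0,0,0,0,0,0]'>/dev/null; python3 s.py 682 -85 36;python3 -m pendant '[0,0,1,0,0,0,1,0,0,0,0,0]'>/dev/null; python3 s.py 682 -85 36
```

```text
t 7.875 tcp [683.9 -84.4  40.2] toolx yaw 90.1 tilt 0.1 F [-0.5 -0.9 -0.9] open 42.7 q [-0.24  0.56  1.48  0.    1.1  -0.24]
tool shift mm [-0.6 -1.9  4.2]
t 8.25 tcp [683.2 -84.3  37.2] toolx yaw 90.1 tilt 0.0 F [-0.4  0.2 -0.5] open 43.0 q [-0.24  0.56  1.48 -0.    1.1  -0.24]
tool shift mm [-0.7 -1.2  1.2]
```

```bash
python3 -m pendant '[0,0,1,0,0,0,0,0]'>/dev/null; python3 s.py; python3 -m pendant '[0,0,1,0,0,0,0,0]'>/dev/null; python3 s.py
```

```text
t 8.5 tcp [683.2 -84.3  36.2] toolx yaw 90.1 tilt 0.0 F [-0.2 -0.1 -0.9] open 42.5 q [-0.24  0.57  1.48  0.    1.1  -0.24]
t 8.75 tcp [683.4 -84.3  35.5] toolx yaw 90.1 tilt 0.0 F [ 0.1 -0.3  1. ] open 42.8 q [-0.24  0.57  1.48  0.    1.1  -0.24]
```

```bash
python3 -m pendant '[0,0,0,0,0,0,0,0,0,0,0,0,0,0,0,0,0,0,0,0,0,0,0,0]' 0.85 >/dev/null; python3 s.py; python3 -m pendant '[0,0,-10,0,0,0,-25,0,0,0,-40,0,0,0,-50,0,0,0,-30,0,0,0,0,0]' >/dev/null;  python3 -m pendant '[0,-40,0,0,0,-50,0,0,0,-50,0,0,0,-50,0,0,0,-40,0,0,0,0,0,0]'>/dev/null; python3 s.py; python3 - <<'E'
from h import *
a,d=cap('top');b,e=cap('side')
x=cv2.resize(a[110:290,215:345],None,fx=3,fy=3,interpolation=cv2.INTER_CUBIC)
y=cv2.resize(b[150:330,180:310],None,fx=3,fy=3,interpolation=cv2.INTER_CUBIC)
y=cv2.resize(b[170:270,230:350],None,fx=3.25,fy=5.4) if 0 else cv2.resize(b[160:340,240:370],None,fx=3,fy=3,interpolation=cv2.INTER_CUBIC)
cv2.imwrite('pics/c.png',np.hstack([x,y]))
E
```

```text
t 9.5 tcp [683.2 -84.3  35.3] toolx yaw 90.1 tilt 0.0 F [ 0.5  0.6 -0.9] open 72.4 q [-0.24  0.57  1.48  0.    1.1  -0.24]
t 11.0 tcp [450.4 -84.2 188.7] toolx yaw 90.1 tilt 0.2 F [ 1.  -0.4  0.2] open 72.6 q [-0.36 -0.14  2.   -0.    1.29 -0.36]
```

View pics/c.png

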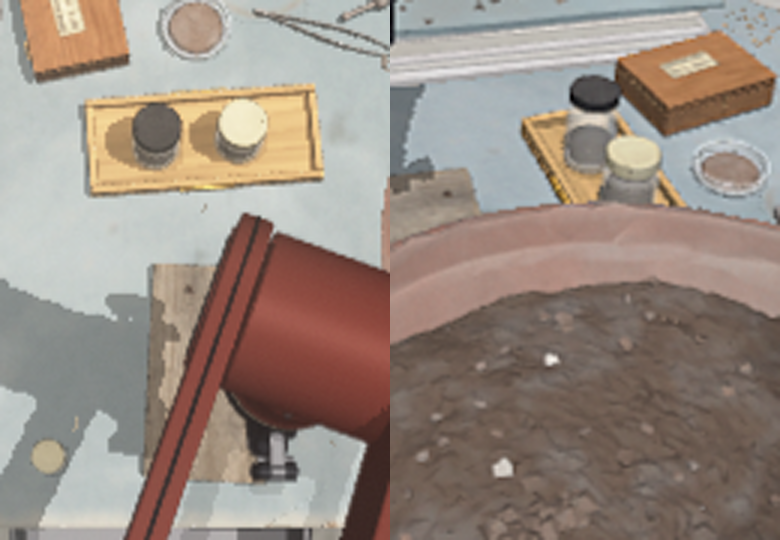

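Jar 1 stands upright and released in the tray: cream lid at crop (242,130), black lid at (157,128). Next I turn the jaws to lie along y, half open, for a two-point push on the offcut's far edge.

```bash
python3 -m pendant '[0,0,0,10.3,0,0,0,10.3,0,0,0,10.3,0,0,0,10.3,0,0,0,10.3,0,0,0,10.3,0,0,0,10.3,0,0,0,10.3,0,0,0,10.3,0,0,0,0]' 0.5 >/dev/null; python3 s.py 592 -60 188; python3 -m pendant '[30,-5,0,0,45,-8,0,0,40,-8,0,0,25,-3,0,0,0,0,0,0]'>/dev/null;  python3 s.py 592 -60 40
```

```text
t 12.35 tcp [454.2 -84.8 190. ] toolx yaw -2.5 tilt 0.0 F [-0.7 -0.2  0. ] open 42.5 q [-0.36 -0.14  1.99  0.    1.29  1.26]
tool shift mm [136.6 -30.7   2. ]
t 12.975 tcp [595.6 -66.8 189.4] toolx yaw -2.3 tilt 0.0 F [-0.7 -0.1 -0.1] open 42.6 q [-0.24  0.2   1.65  0.    1.3   1.37]
tool shift mm [ -3.8  -6.6 149.4]
```

```bash
python3 -m pendant '[-1,-3,30,0,-1,-2,45,0,-1,0,40,0,0,0,25,0,0,0,10,0,0,0,0,0,0,0,0,0]'>/dev/null;  python3 s.py 592 -60 12;  python3 -m pendant '[0,0,10,0,0,0,8,0,0,0,4,0,0,0,3,0,0,0,0,0]'>/dev/null;  python3 s.py 592 -60 12; python3 - <<'E'
from h import *
a,d=cap('top');b,e=cap('side')
x=cv2.resize(a[110:290,215:345],None,fx=3,fy=3,interpolation=cv2.INTER_CUBIC)
y=cv2.resize(b[100:280,180:310],None,fx=3,fy=3,interpolation=cv2.INTER_CUBIC)
cv2.imwrite('pics/d.png',np.hstack([x,y]))
E
```

```text
t 13.85 tcp [592.5 -62.3  41.9] toolx yaw -2.6 tilt 0.1 F [ 0.  -0.3  0.9] open 43.1 q [-0.24  0.37  1.75 -0.    1.03  1.38]
tool shift mm [-0.7 -2.3 29.9]
t 14.475 tcp [591.2 -61.9  15. ] toolx yaw -2.6 tilt 0.0 F [-0.3 -0.2  0.1] open 42.9 q [-0.24  0.41  1.75  0.    0.98  1.38]
tool shift mm [ 0.7 -2.   3. ]
```

View pics/d.png

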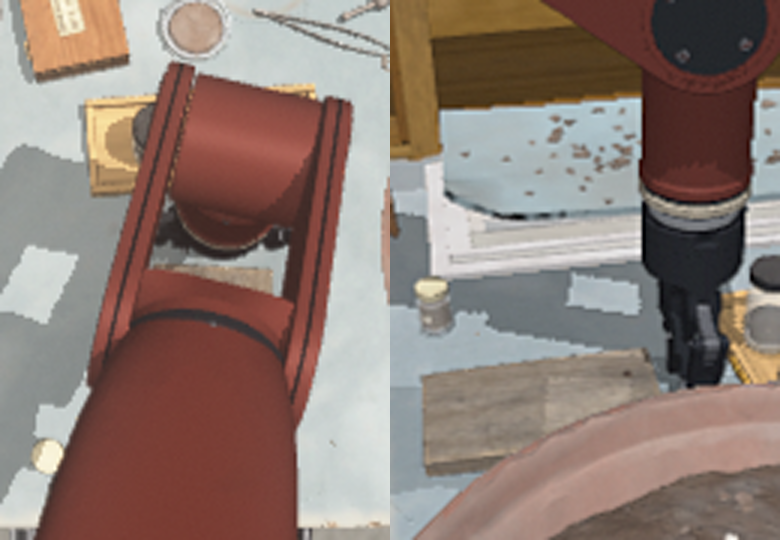

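Side crop: the fingers stand behind the board's far edge at (700,360), clear of the tray. I lower a little and push.

```bash
python3 -m pendant '[0,0,4,0,-6,0,0,0,-6,0,0,0]'>/dev/null;  python3 s.py; python3 -m pendant '[-10,-2,0,0,-12,-2,0,0,-12,-2,0,0,-12,-2,0,0,-12,-2,0,0,-12,-2,0,0]'>/dev/null;  python3 s.py; python3 -m pendant '[-12,-2,0,0,-12,-2,0,0,-10,-2,0,0,0,0,0,0]'>/dev/null;  python3 s.py; python3 - <<'E'
from h import *
a,d=cap('top');b,e=cap('side')
x=cv2.resize(a[160:340,215:345],None,fx=3,fy=3,interpolation=cv2.INTER_CUBIC)
y=cv2.resize(b[140:320,130:260],None,fx=3,fy=3,interpolation=cv2.INTER_CUBIC)
cv2.imwrite('pics/e.png',np.hstack([x,y]))
E
```

```text
t 14.95 tcp [579.  -61.3  11.2] toolx yaw -2.6 tilt 0.0 F [ 0.5 -0.2 -0.7] open 42.7 q [-0.24  0.39  1.79  0.    0.97  1.37]
t 15.7 tcp [509.5 -46.2  11.5] toolx yaw -2.6 tilt 0.0 F [1.3 0.3 1.4] open 42.5 q [-0.24  0.25  1.97 -0.    0.92  1.37]
t 16.2 tcp [474.9 -38.3  10.9] toolx yaw -2.6 tilt 0.1 F [0.5 0.2 0.6] open 42.8 q [-0.25  0.18  2.06  0.    0.91  1.37]
```

View pics/e.png

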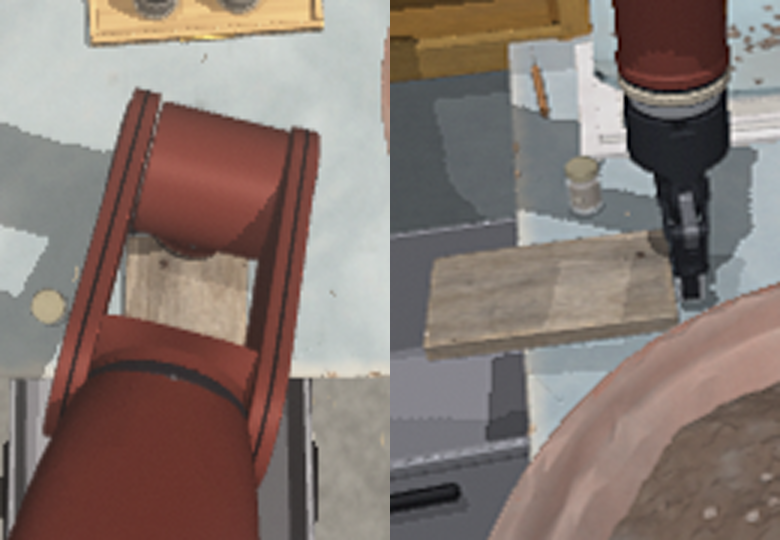

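The board overhangs the edge squarely (right crop, (470,300) over the tub) and the fingers are still behind it. I continue until it tips.

```bash
python3 -m pendant '[-12,-1,0,0,-12,-1,0,0,-12,-1,0,0,-10,0,0,0,0,0,0,0,0,0,0,0,0,0,0,0]'>/dev/null;  python3 s.py; python3 - <<'E'
from h import *
a,d=cap('top');b,e=cap('side')
x=cv2.resize(a[200:380,200:330],None,fx=3,fy=3,interpolation=cv2.INTER_CUBIC)
y=cv2.resize(b[180:360,80:210],None,fx=3,fy=3,interpolation=cv2.INTER_CUBIC)
cv2.imwrite('pics/f.png',np.hstack([x,y]))
E
```

```text
t 17.175 tcp [430.4 -33.7  11.1] toolx yaw -2.6 tilt 0.0 F [-0.2  0.1 -0.4] open 42.5 q [-0.26  0.08  2.17 -0.    0.89  1.35]
```

View pics/f.png

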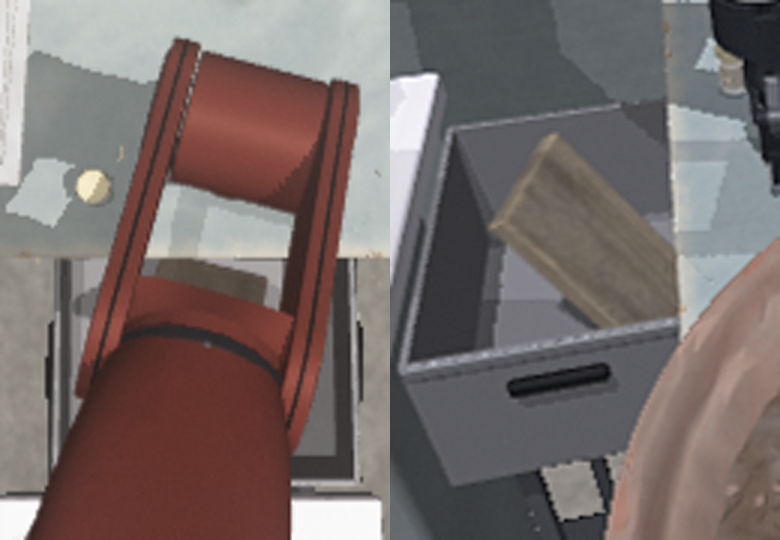

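The board has dropped into the tub and appears tilted, possibly still moving. I retreat upward and aside, then re-measure.

```bash
python3 -m pendant '[0,0,-30,0,0,0,-50,0,0,0,-60,0,0,0,-60,0,0,30,0,0,0,40,0,0,0,45,0,0,0,45,0,0,0,45,0,0,0,45,0,0,0,45,0,0,0,0,0,0]'>/dev/null;  python3 s.py; python3 - <<'E'
from h import *
a,d=cap('top');b,e=cap('side')
P=pts('top',d)
x=cv2.resize(a[130:384,200:345],(400,600*254//254),interpolation=cv2.INTER_CUBIC)
y=cv2.resize(b[180:360,80:200],(400,600),interpolation=cv2.INTER_CUBIC)
cv2.imwrite('pics/g.png',np.hstack([x,y]))
hsv=cv2.cvtColor(a,cv2.COLOR_BGR2HSV)
for v in range(288,352,6): print(v,[int(P[v,u,2]*1000) for u in range(226,318,8)])
E
```

```text
t 18.775 tcp [ 416.6 -331.   210.9] toolx yaw -2.8 tilt 0.0 F [-0.3  0.3  0.1] open 42.8 q [-0.82  0.02  1.8  -0.    1.32  0.8 ]
288 [-170, -170, -167, -145, -145, -147, -148, -149, -163, -166, -163, -72]
294 [-167, -167, -166, -144, -149, -150, -152, -150, -166, -160, -159, -71]
300 [-166, -170, -165, -150, -152, -147, -146, -149, -166, -160, -171, -72]
306 [-169, -162, -171, -152, -146, -152, -150, -149, -168, -165, -164, -80]
312 [-171, -165, -168, -144, -148, -148, -146, -145, -164, -165, -171, -82]
318 [-168, -165, -168, -145, -149, -145, -148, -151, -164, -168, -164, -83]
324 [-164, -171, -167, -150, -149, -150, -152, -151, -171, -162, -164, -90]
330 [-162, -166, -171, -154, -151, -146, -150, -150, -163, -168, -166, -90]
336 [-170, -163, -168, -148, -148, -151, -144, -150, -164, -165, -163, 1216]
342 [-171, -167, -169, -147, -148, -148, -149, -155, -169, -168, -166, -98]
348 [-166, -166, -174, -164, -153, -152, -147, -150, -168, -165, -165, -105]
```

View pics/g.png

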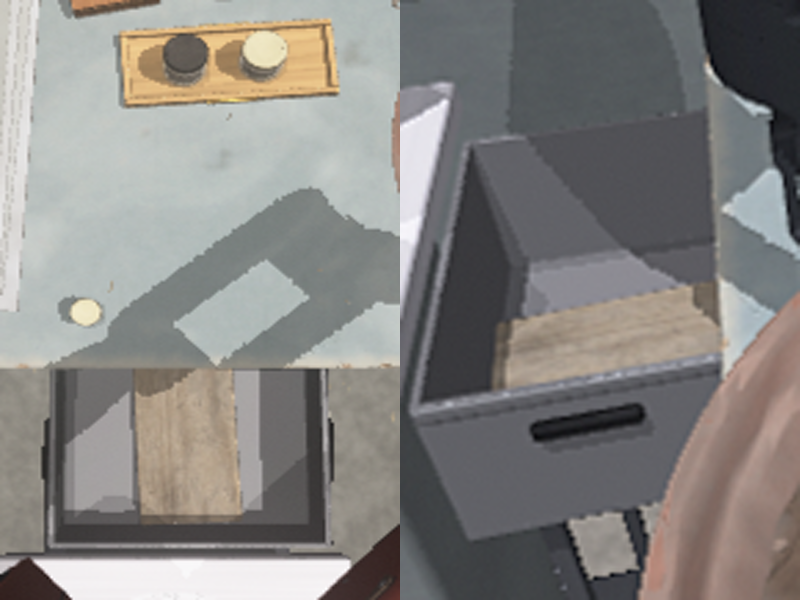

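The offcut lies flat on the tub floor: its top measures about -148 mm, and -166 + 18 mm is what it should be. Both jars stand in the tray, and the arm is clear at z = 0.21.

```bash
python3 - <<'E'
from h import *
a=cv2.imread('pics/top0.png'); b,d=cap('top'); P=pts('top',d)
for n,(u0,u1,v0,v1) in dict(box=(215,262,85,140),petri=(266,292,106,132),forceps=(296,350,108,132),needle=(118,180,268,280),vial=(222,240,252,272)).items():
    t=a[v0:v1,u0:u1]; r=cv2.matchTemplate(b[v0-9:v1+9,u0-9:u1+9],t,cv2.TM_CCOEFF_NORMED); _,m,_,l=cv2.minMaxLoc(r); print(n,round(m,2),'shift px',l[0]-9,l[1]-9)
m=(P[...,2]>.06)&(P[...,2]<.1); print('lids z',np.median(P[150:156,292:298,2]),np.median(P[150:156,264:270,2]))
env.sign_off()
E
```

```text
box 1.0 shift px 0 0
petri 1.0 shift px 0 0
forceps 1.0 shift px 0 0
needle 1.0 shift px 0 0
vial 0.96 shift px 0 0
lids z 0.07099847519544056 0.07894109406762032
the job is handed in; nothing more can be done
```

I stood the cream-lidded jar in the tray beside the black-lidded one and let it go. I then slid the offcut over the near edge with a two-finger push, without lifting it, and it dropped into the tub. The job was handed in at about 19 s of the 72 s allowed.

Last checks:
- **Offcut:** it lies flat inside the tub, with its top at about -148 mm, which matches the floor at -166 mm plus 18 mm of board.
- **Jars:** both look upright in the pictures. The lid tops read 71 and 79 mm, against 73 and 81 mm expected.
- **Bystanders:** slide box, petri dish, forceps and needle show no shift in the top view. I did not pick out the hand lens in the images, so its position is unchecked, but the pushing and placing stayed around the board and tray.
- **Robot:** it was clear of everything, with the TCP at z = 0.21 m.
- **Disagreement:** the top view put the jar about 4 mm nearer the robot than where the gripper closed on it. That was well within the margins.

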